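# Fit the hand lever to the vacuum valve and close it

### The job

Fit the blue-handled lever on the ribbed brass stem of the vacuum valve: find the rotation at which its bore slips over the ribs and seat it fully home, flat on the blue bonnet. Then swing the lever round until it lies straight across the valve's pipe (valve shut), let go, and leave everything else on the bench where it stands.

Things in the scene. Friction and masses are not known exactly. Their poses are not given: they have to be found in the camera images.
- lever: Loose hand lever, 0.24 to 0.36 kg, most of it in the boss, flat on the bench, right way up. Square steel boss 40 x 40 mm, 26 mm high, gripped across y (40 mm). Origin: on the bore's axis at the boss's underside; z up. The handle runs along +x to 150 mm: a bar 18 mm wide (z 6 to 14 mm), then the blue grip.
- grip (a point): Middle of the lever's blue grip (85 mm long, 22 mm wide, 18 mm high, underside level with the boss's): 107.5 mm from the bore's axis along the lever's +x, 9 mm above its underside.
- bore (a point): On the bore's axis at the boss's top, 26 mm above the lever's origin. The bore goes right through and is cross-shaped: a slot 26 mm long, 13 mm wide along the lever's x, crossed by one 26 mm long, 7 mm wide along its y. The wide slot goes over the stem's wide ribs; it fits either way round (half a turn apart) but not at a quarter turn.
- valve: Fixed vacuum valve on an aluminium base plate 110 x 150 mm. Origin: under its middle, on the stem's axis; z up. The steel pipe (28 mm thick, flanges 48 mm, their tops 66 mm high) runs along its y from -110 to 110 mm. On top a blue round bonnet, 52 mm across, flat top 78 mm high, with the brass stem rising from it.
- seat (a point): Centre of the bonnet's flat top, at the foot of the stem, 78 mm above the valve's origin; axes as the valve's. The lever is home when its origin is here. Shut: the lever lies along the valve's x. Turned counter-clockwise, the stem meets its stop there (0.02 rad past); it turns stiffly (0.3 N m) and stays where it is left.
- stem_top (a point): Top of the stem, 20 mm above the seat. Cross-shaped: wide ribs 24 mm over both, 11 mm wide; narrow ribs 24 mm over both, 5 mm wide; 0.75 mm smaller all round in the top 2 mm. Axes as the valve's: the stem's rotation is not reported. It starts with the wide ribs 0.3 to 1.0 rad counter-clockwise, seen from above, from the valve's y.
- pipe_end (a point): Centre of the pipe's end on the valve's +y side. Fit the lever with its handle 0.3 to 1.0 rad counter-clockwise from this side (or half a turn from that); the bore drops on within about 0.06 rad of the right rotation, 1 mm of play each side. Then counter-clockwise shuts it: the handle ends along the valve's -x (or +x).
- wrench: Bystander: steel wrench 160 mm long, lying on the bench, origin under its middle; leave alone.
- clamp: Bystander: aluminium ring 60 mm across, 16 mm high, origin at its underside's centre; leave alone.
- blank: Bystander: steel blank flange 40 mm across, 20 mm high, origin at its underside's centre; leave alone.
- bottle: Bystander: white bottle 60 mm across, 150 mm high, origin at its underside's centre; leave alone.
- mug: Bystander: white mug 80 mm across, 90 mm high, origin at its underside's centre; leave alone.
- adapter: Bystander: upright brass tube adapter 36 mm across, 50 mm high, origin at its underside's centre; leave alone.

How it is judged:
By the outcome, as a careful person would: the job done as asked, in the order asked, and still so for the second after the job is handed in, with the robot touching nothing.
It also fails if it takes over 67 s, if anything falls off the work surface, if the arm or the gripper's body presses on something with over 40 N, if the wrist force passes 120 N, or if a joint passes its speed limit or range.

### The arm

A 6-joint arm with a two-finger parallel gripper is mounted at the origin on the work surface. World frame = base frame: x ahead of the robot, y to its left, z up, the work surface at z = 0. Lengths are in m, angles in rad, forces in N, time in s.
With the tool pointing down it reaches from about 0.3 to 0.75 m from the base axis. Payload 8.5 kg.
Tool frame: the origin (TCP) lies midway between the tips of the shut fingers; the grasp point (between the pads) lies 19 mm behind it; z points along the fingers, y is the line along which they close (so a half turn about z gives the same grasp; the last joint's range is limited). The gripper opens to 85 mm and grips with 20 to 120 N. Pads are 22 mm wide; open, the fingers measure 114 mm over their backs; the gripper's body (76 mm by 85 mm) begins 54 mm behind the grasp point. The pads swing forward as they close: fully open they stand 13 mm farther back than shut.
Start: joints at [1.088, 0.381, 1.297, -0, 1.464, -0.215], TCP at [0.146, 0.53, 0.231] pointing down, gripper open.
Joint ranges: [-3.11, 3.11], [-0.89, 2.33], [0.22, 2.48], [-1.42, 4.56], [0.17, 2.85], [-2.88, 2.88]. Speed limits (rad/s): [2.39, 2.39, 3.14, 3.14, 3.14, 3.14].

### API

Orientations are given as a unit quaternion [x, y, z, w].
In Python, from cell import robot, claw, eyes, close_job, cut_out, landmark_of gives the robot as it stands. Calls block until the motion is done:
- robot.move_ptp(position, orientation): joint-space move of the TCP to a pose.
- robot.movel(position, frame=None, rate=0.15, until_force=None): straight line of the TCP; frame=None keeps the orientation; rate is the mean speed in m/s. With until_force (N) it stops when the force on the tool has changed by that much, and returns True; else False.
- robot.move_joints(angles): joint-space move.
- claw.command_gripper(opening, force=None): opening from 0.0 (shut) to 1.0 (fully open); force is the grip in N (None keeps the last); returns when the fingers have stopped.
- robot.pause(seconds).
- robot.solve_ik(position, orientation): joint angles nearest the present ones, or None.
- robot.get_state(): the state.
- eyes.get_image(name): name is "scene" or "side" or "wrist"; returns the picture (420x560x3 uint8, red, green, blue); there is no depth.
- eyes.camera_info(name): a dict with "K" (3x3 intrinsics, pixels), "rvec" (rotation vector, rad) and "tvec" (3), from world to camera coordinates, as OpenCV has them; the wrist camera has in their place "hand_eye" (4x4, takes a point from camera to tool coordinates, whose origin is the TCP and whose axes are the flange's). Camera axes: x right, y down, z forward; pixel columns grow to the right and rows downward; lengths in m; the calibration is good to about 2 mm. A picture is of the moment at which its call begins: read the wrist's pose just before it. camera_info takes no time and is no camera call.
A pose or a line that the arm cannot do raises robot.PlanningError and nothing moves.
- close_job(): hands the job in; it is judged then, once.
Trained networks look in the newest picture that a camera, given by its name, has taken for a name from the list of things; names that differ only in an ending like _2 or _b are one class to them, and where a whole thing is asked for, a point or a joint stands for the part that bears it (a point fixed in the world has none). Each returns a list of dicts, best first, with "p" (0 to 1); they miss things now and then, are a little off and sometimes report something else, mostly with a low value. They report only what shows in the picture. A call takes as long as a camera call.
- cut_out(thing, camera): "region" (420x560 bool, what is visible of it) and "centre" ([column, row] in pixels, amid what is visible of it).
- landmark_of(thing, camera): "centre" ([column, row] in pixels: a listed point, or the origin of a listed thing).
The state is a dict: "time_s": time; "joint_pos": joint angles; "qd": joint speeds; "joint_torque": joint torques, N m; "ee_pos": TCP position; "tcp_rot": TCP orientation; "force": force on the tool from outside, world axes, zero at the start; "torque": the same for the moment, N m; "gripper_width": opening from 0.0 (shut) to 1.0 (fully open); "grasp_force": force on a finger pad.
Only numpy, scipy, OpenCV 4.12 (cv2) and the standard library are available. Lean on these libraries where they do the work, as an engineer would, in place of code of your own. Each camera call takes 0.05 s, during which the arm holds its last target. There are 200 camera calls.

## Working session

There is one attempt and no reset: what is moved stays moved. The work goes in short steps, each a Python script; the robot and the scene stay as the last script left them, time stands still between calls to the robot, and variables do not carry over. Pictures are saved under pics/ and viewed, at most 10 in all, crops included, and the job is handed in when it is done.

```bash
ls; mkdir -p pics
cat > h.py <<'E'
import numpy as np, cv2
from scipy.spatial.transform import Rotation as R
from cell import robot, claw, eyes, close_job, cut_out, landmark_of
def cam(name):
    """K, R, t world->camera; for wrist from the present pose"""
    c=eyes.camera_info(name); K=np.array(c["K"],float)
    if name!="wrist": return K,cv2.Rodrigues(np.array(c["rvec"],float))[0],np.array(c["tvec"],float).ravel()
    s=robot.get_state(); T=np.eye(4); T[:3,:3]=R.from_quat(s["tcp_rot"]).as_matrix(); T[:3,3]=s["ee_pos"]
    W=np.linalg.inv(T@np.array(c["hand_eye"],float)); return K,W[:3,:3],W[:3,3]
def shoot(name,save=None):
    c=cam(name); im=eyes.get_image(name)
    if save: cv2.imwrite("pics/"+save,cv2.cvtColor(im,cv2.COLOR_RGB2BGR))
    return c,im
def ray(c,px):
    K,Rm,t=c; d=Rm.T@np.linalg.inv(K)@np.array([px[0],px[1],1.]); return -Rm.T@t,d/np.linalg.norm(d)
def at_z(c,px,z):
    o,d=ray(c,px); return o+d*(z-o[2])/d[2]
def tri(obs):
    A=np.zeros((3,3));b=np.zeros(3)
    for c,px in obs:
        o,d=ray(c,px);P=np.eye(3)-np.outer(d,d);A+=P;b+=P@o
    x=np.linalg.solve(A,b); res=[np.linalg.norm((np.eye(3)-np.outer(ray(c,p)[1],ray(c,p)[1]))@(x-ray(c,p)[0])) for c,p in obs]
    return x,np.round(np.array(res)*1e3,1)
def proj(c,X):
    K,Rm,t=c; p=K@(Rm@np.array(X)+t); return p[:2]/p[2]
def down(yaw):  # tool z down, tool x axis at yaw in world
    return (R.from_euler('z',yaw)*R.from_euler('x',np.pi)).as_quat()
E
python3 - <<'E'
from h import *
np.set_printoptions(precision=4,suppress=True)
s=robot.get_state(); print({k:np.round(v,3) for k,v in s.items()})
cs={n:shoot(n,n+"0.png")[0] for n in ("scene","side","wrist")}
print(R.from_quat(s["tcp_rot"]).as_matrix(), eyes.camera_info("wrist")["hand_eye"])
for th in ("lever","grip","bore","valve","seat","stem_top","pipe_end"):
    ob=[]
    for n in cs:
        r=landmark_of(th,n)
        print(th,n,[(np.round(q["centre"],1),round(q["p"],2)) for q in r[:2]])
        if r and r[0]["p"]>.5: ob.append((cs[n],r[0]["centre"]))
    if len(ob)>1: print(th,*tri(ob))
for th in ("wrench","clamp","blank","bottle","mug","adapter"):
    r=landmark_of(th,"scene")
    if r: print(th,at_z(cs["scene"],r[0]["centre"],0),r[0]["p"])
E
python3 -c "
import cv2,numpy as np
a=[cv2.imread('pics/%s0.png'%n) for n in('scene','side')]
cv2.imwrite('pics/both.png',cv2.resize(np.hstack(a),(800,300),interpolation=cv2.INTER_AREA))"
```

```text
cell.py
pics
{'time_s': np.float64(0.0), 'joint_pos': array([ 1.088,  0.381,  1.298, -0.   ,  1.464, -0.215]), 'qd': array([-0.   ,  0.002, -0.001,  0.   ,  0.001,  0.001]), 'joint_torque': array([ -0.001, -44.846, -23.128,  -0.   ,   0.005,   0.   ]), 'ee_pos': array([0.145, 0.53 , 0.231]), 'tcp_rot': array([ 0.133,  0.991, -0.001, -0.   ]), 'force': array([0.799, 0.228, 0.316]), 'torque': array([-0.014, -0.031,  0.022]), 'grasp_force': np.float64(0.0), 'gripper_width': np.float64(0.998)}
[[-0.9644  0.2646 -0.0007]
 [ 0.2646  0.9644 -0.0013]
 [ 0.0003 -0.0015 -1.    ]] [[-0.     -0.951  -0.3092  0.079 ]
 [ 1.     -0.0003  0.0007  0.0003]
 [-0.0008 -0.3092  0.951  -0.1427]
 [ 0.      0.      0.      1.    ]]
lever scene [(array([386.9, 192.5]), 0.61), (array([388.1, 182.1]), 0.51)]
lever side [(array([186.3, 166.8]), 0.76)]
lever wrist []
lever [ 0.4943  0.335  -0.003 ] [0.4 0.4]
grip scene [(array([387.1, 169.9]), 0.87)]
grip side [(array([148.7, 168.9]), 0.56)]
grip wrist [(array([220.9, 381.5]), 0.95)]
grip [0.3955 0.3895 0.0045] [1.5 0.6 1.9]
bore scene [(array([387.6, 182.7]), 0
[... 291 characters left out ...]
[294.6, 215.5]), 0.72)]
seat side [(array([276.2, 195.1]), 0.57)]
seat wrist []
seat [0.5983 0.0185 0.0706] [3.5 3.5]
stem_top scene [(array([295.7, 207.9]), 0.55)]
stem_top side [(array([275.3, 191.4]), 0.97), (array([220.4, 233.7]), 0.72)]
stem_top wrist []
stem_top [0.5948 0.0204 0.0888] [1.6 1.6]
pipe_end scene [(array([338. , 217.5]), 0.88)]
pipe_end side [(array([257.3, 181.3]), 0.57), (array([207.1, 135.2]), 0.57)]
pipe_end wrist []
pipe_end [0.6072 0.1237 0.04  ] [3.8 3.8]
wrench [ 0.5033 -0.3451  0.    ] 0.63
clamp [0.4323 0.0455 0.    ] 0.56
blank [ 0.4285 -0.0278  0.    ] 0.57
bottle [0.6272 0.4125 0.    ] 0.67
mug [ 0.64   -0.4666  0.    ] 0.91
adapter [0.7432 0.2598 0.    ] 0.74
```

View pics/scene0.png

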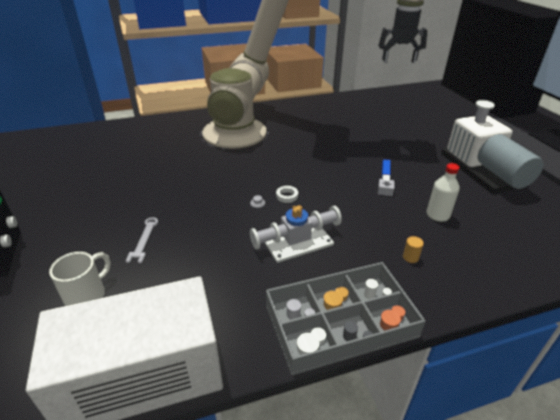

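View pics/side0.png

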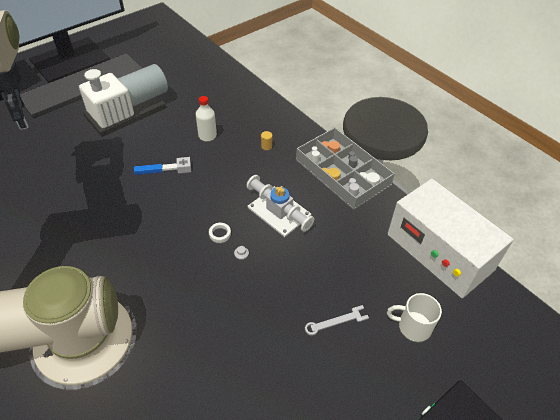

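The scene view shows the lever at about (387,180) and the valve at (296,220). The side view has the lever at (165,168) and the valve at (281,205). The network points agree with both. Next I'll take close wrist views of the lever and the valve.

Run:
```python
from h import *
np.set_printoptions(precision=4,suppress=True)
def view(tag,poses,things):
    ob={t:[] for t in things}
    for i,(p,y) in enumerate(poses):
        robot.move_ptp(p,down(y)); robot.pause(.15); c,im=shoot("wrist",f"{tag}{i}.png")
        np.savez(f"pics/{tag}{i}.npz",K=c[0],R=c[1],t=c[2])
        for t in things:
            r=landmark_of(t,"wrist"); print(tag,i,t,[(np.round(q["centre"],1),round(q["p"],2)) for q in r[:2]])
            if r and r[0]["p"]>.4: ob[t].append((c,r[0]["centre"]))
    for t in things:
        if len(ob[t])>1: print(t,*tri(ob[t]))
view("lev",[([.40,.38,.20],2.61),([.50,.33,.20],2.61)],["lever","bore","grip"])
view("val",[([.60,.05,.24],2.2),([.60,.0,.24],1.0)],["valve","seat","stem_top","pipe_end"])
print(robot.get_state()["time_s"],robot.get_state()["joint_pos"])
a=[cv2.imread('pics/%s.png'%n) for n in('lev0','lev1','val0','val1')]
cv2.imwrite('pics/q.png',cv2.resize(np.vstack([np.hstack(a[:2]),np.hstack(a[2:])]),(800,600),interpolation=cv2.INTER_AREA))
```

```text
lev 0 lever [(array([274.7, 272.2]), 0.76)]
lev 0 bore [(array([277. , 283.7]), 0.61)]
lev 0 grip [(array([275.5, 179.1]), 0.95)]
lev 1 lever [(array([270.3, 172. ]), 0.73)]
lev 1 bore [(array([270.1, 175.1]), 0.71)]
lev 1 grip [(array([269.6,  53.7]), 0.74), (array([ 18.9, 255.4]), 0.24)]
lever [0.487  0.3322 0.001 ] [1.3 1.3]
bore [0.4847 0.3349 0.0322] [0.3 0.3]
grip [0.3947 0.3866 0.0124] [1. 1.]
val 0 valve [(array([260.7, 203.2]), 0.77)]
val 0 seat [(array([260. , 226.1]), 0.6)]
val 0 stem_top [(array([255.5, 234.4]), 0.82)]
val 0 pipe_end [(array([313.4, 119.3]), 0.68), (array([259.2, 226.4]), 0.58)]
val 1 valve [(array([270.6, 158.3]), 0.93)]
val 1 seat [(array([268.1, 173.8]), 0.71)]
val 1 stem_top [(array([271.4, 179.5]), 0.95)]
val 1 pipe_end [(array([195.5,  75.9]), 0.89), (array([270.8, 160.6]), 0.23)]
valve [0.6068 0.0183 0.0046] [1.3 1.3]
seat [0.6064 0.0203 0.0878] [0.5 0.5]
stem_top [0.6067 0.0151 0.0961] [0.5 0.5]
pipe_end [0.5935 0.1248 0.0409] [0.5 0.5]
6.8583 [-0.197   0.4645  1.1343  0.      1.5428  0.3735]
```

View pics/q.png

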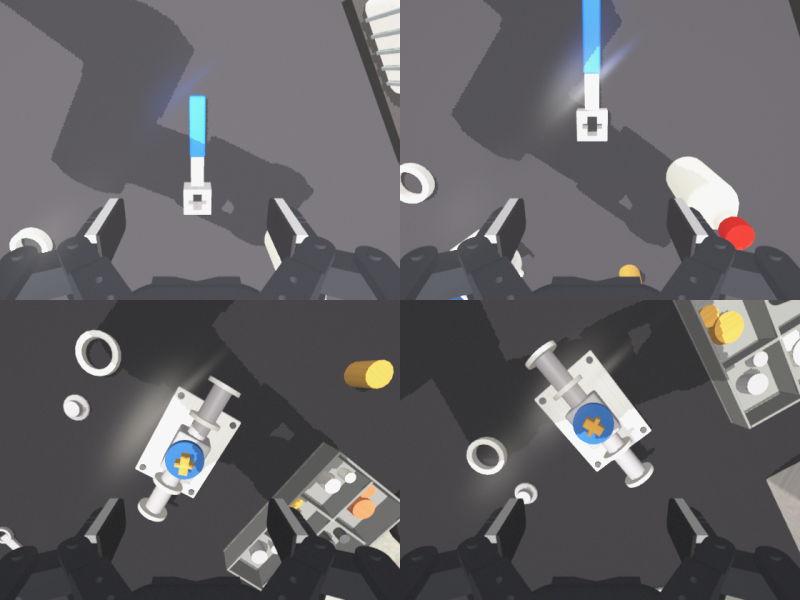

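The stem and bonnet show clearly at about (185,460) and (593,425) in the lower tiles, and the lever boss at (197,200) and (592,125) in the upper ones. I'll refine the poses by fitting projected silhouettes to colour masks.

```bash
cat > fit.py <<'E'
from h import *
from scipy.optimize import differential_evolution as DE
np.set_printoptions(precision=4,suppress=True)
def load(n):
    d=np.load(f"pics/{n}.npz"); return (d["K"],d["R"],d["t"]),cv2.imread(f"pics/{n}.png")
def box(x0,x1,y0,y1,z0,z1): return np.array([[x,y,z] for x in(x0,x1) for y in(y0,y1) for z in(z0,z1)])
def cyl(r,z0,z1): a=np.linspace(0,2*np.pi,40); return np.array([[r*np.cos(t),r*np.sin(t),z] for t in a for z in(z0,z1)])
def cyly(r,y0,y1,zc): a=np.linspace(0,2*np.pi,24); return np.array([[r*np.cos(t),y,zc+r*np.sin(t)] for t in a for y in(y0,y1)])
def draw(c,parts,x,y,th,S=4):
    m=np.zeros((420*S,560*S),np.uint8); Rz=R.from_euler('z',th).as_matrix()
    for P in parts:
        q=np.array([proj(c,Rz@p+[x,y,0]) for p in P]); h=cv2.convexHull(((q+.5)*S).astype(np.float32).reshape(-1,1,2))
        cv2.fillConvexPoly(m,np.round(h).astype(np.int32),255)
    return cv2.resize(m,(560,420),interpolation=cv2.INTER_AREA)/255.
def fit(obs,parts,bounds):
    f=lambda v:np.mean([np.abs(draw(c,parts,*v)-m).sum()/m.sum() for c,m in obs])
    r=DE(f,bounds,popsize=10,maxiter=40,seed=1,tol=1e-5); return r.x,r.fun
def near(m,px,r):
    k=np.zeros(m.shape,np.uint8); cv2.circle(k,tuple(int(v) for v in px),r,1,-1); return (m&(k>0)).astype(float)
def hsv(im): return [a.astype(int) for a in cv2.split(cv2.cvtColor(im,cv2.COLOR_BGR2HSV))]
E
cat > a.py <<'E'
from fit import *
L=[load("lev0"),load("lev1")]; V=[load("val0"),load("val1")]
g=[]
for c,im in L:
    h,s,v=hsv(im); m=(h>90)&(h<125)&(s>90)&(v>120); g.append((c,near(m,proj(c,[.395,.387,.01]),90)))
GR=[box(.065,.150,-.011,.011,0,.018)]
B=[(.45,.52),(.30,.37),(2.3,2.9)]
print("lever",*fit(g,GR,B)); 
for q in g: print(q[1].sum(),*fit([q],GR,B))
st=[];bo=[]
for c,im in V:
    h,s,v=hsv(im); p=proj(c,[.6065,.018,.088])
    o=near((h>8)&(h<35)&(s>90),p,26); st.append((c,o))
    b=near(((h>90)&(h<125)&(s>90))|(o>0),p,50); bo.append((c,b))
bx,by,_=fit(bo,[np.vstack([cyl(.026,.072,.078)])],[(.58,.63),(-.01,.04),(0,.01)])[0]
print("bonnet",bx,by,[fit([q],[cyl(.026,.072,.078)],[(.58,.63),(-.01,.04),(0,.01)])[0][:2] for q in bo])
C=[box(-.012,.012,-.0055,.0055,.078,.098),box(-.0025,.0025,-.012,.012,.078,.098)]
for n,o in (("both",st),("v0",st[:1]),("v1",st[1:])):
    print("stem",n,*fit(o,C,[(.58,.63),(-.01,.04),(1.7,2.9)]), "quarter off",*fit(o,C,[(.58,.63),(-.01,.04),(1.7-1.57,2.9-1.57)]))
# rectified stem close-ups
out=[]
for c,im in V:
    W=np.array([[bx+dx,by+dy,.097] for dx,dy in((-.02,-.02),(.02,-.02),(.02,.02),(-.02,.02))])
    H=cv2.getPerspectiveTransform(np.array([proj(c,w) for w in W],np.float32),np.array([[0,400],[400,400],[400,0],[0,0]],np.float32))
    out.append(cv2.warpPerspective(im,H,(400,400),flags=cv2.INTER_CUBIC))
cv2.imwrite("pics/stem.png",np.hstack(out))
# valve yaw by bright mask
VP=[box(-.055,.055,-.075,.075,0,.01),cyly(.014,-.11,.11,.042),cyly(.024,.102,.11,.042),cyly(.024,-.11,-.102,.042),cyl(.026,.05,.078)]+C[:0]
vm=[]
for c,im in V:
    h,s,v=hsv(im); m=((v>110)|((h>90)&(h<125)&(s>90))).astype(np.uint8)
    n,lab=cv2.connectedComponents(m); p=proj(c,[bx,by,.078]).astype(int)
    k=np.bincount(lab[p[1]-22:p[1]+22,p[0]-22:p[0]+22].ravel()); k[0]=0; vm.append((c,(lab==k.argmax()).astype(float)))
print("valve",*fit(vm,VP,[(.58,.63),(-.01,.04),(-.15,.4)]))
for q in vm: print(q[1].sum(),*fit([q],VP,[(.58,.63),(-.01,.04),(-.15,.4)]))
E
python3 a.py
```

```text
lever [0.4855 0.3331 2.6159] 0.04130647466779999
2024.0 [0.486  0.3336 2.6216] 0.03457723010152678
2615.0 [0.4855 0.3331 2.6141] 0.04275334608030592
bonnet 0.6063978010176369 0.017480578168573766 [array([0.606 , 0.0176]), array([0.6068, 0.0174])]
stem both [0.6064 0.0171 2.042 ] 0.14698587189361023 quarter off [0.6065 0.0172 0.687 ] 0.3784070104452254
stem v0 [0.6062 0.0173 2.0243] 0.14901960784313725 quarter off [0.6064 0.017  0.6864] 0.37284370395557065
stem v1 [0.6065 0.0173 2.0643] 0.137004745613067 quarter off [0.6063 0.0172 0.717 ] 0.380075782658279
valve [0.6063 0.0172 0.1113] 0.12447451658103274
19524.0 [0.6059 0.017  0.1092] 0.2232273200204073
17722.0 [0.6065 0.0174 0.1106] 0.023067152603056796
```

View pics/stem.png

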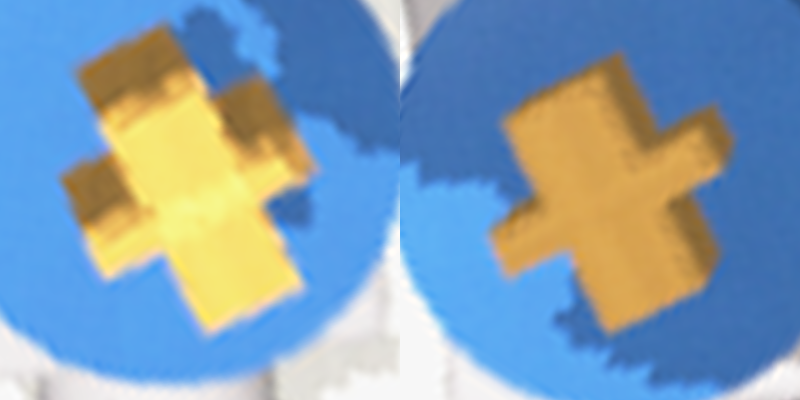

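The stem's wide ribs are along about 2.04 rad, the valve yaw is 0.111, and the stem axis is at (0.6064, 0.0172). The picture confirms the rib direction: wide ribs run upper-left to lower-right. Now to grasp the lever.

```bash
python3 - <<'E'
from h import *
np.set_printoptions(precision=4,suppress=True)
x,y,th=.4856,.3333,2.616
robot.move_ptp([x,y,.10],down(th)); claw.command_gripper(.75,80)
print("contact",robot.movel([x,y,-.001],rate=.08,until_force=10))
s=robot.get_state(); print(s["ee_pos"],s["force"])
claw.command_gripper(0.,80)
s=robot.get_state(); print(s["gripper_width"],s["grasp_force"],s["ee_pos"],s["force"])
robot.movel([x,y,.13],rate=.15); robot.pause(.2)
s=robot.get_state(); print(s["time_s"],s["gripper_width"],s["grasp_force"],s["ee_pos"],s["force"],s["torque"])
c,_=shoot("wrist","held.png"); np.savez("pics/held.npz",K=c[0],R=c[1],t=c[2])
E
cat > b.py <<'E'
from fit import *
import sys
n,tx,ty,tz,th=sys.argv[1],*map(float,sys.argv[2:])
c,im=load(n); h,s,v=hsv(im); m=(h>90)&(h<125)&(s>90)&(v>60)
nl,lab,stt,_=cv2.connectedComponentsWithStats(m.astype(np.uint8)); m=(lab==1+stt[1:,4].argmax()).astype(float)
for z0 in (tz-.002,tz,tz+.002,tz+.004):
    q,f=fit([(c,m)],[box(.065,.150,-.011,.011,z0,z0+.018)],[(tx-.02,tx+.02),(ty-.02,ty+.02),(th-.2,th+.2)])
    d=R.from_euler('z',-th).as_matrix()[:2,:2]@(q[:2]-[tx,ty]); print(z0,q,f,"tool-frame offset mm",d*1e3)
E
python3 b.py held .4856 .3333 .131 2.616
```

```text
contact False
[ 0.4859  0.3334 -0.0005] [ 0.5347 -0.4817  0.3812]
0.4566374927351112 81.37761533260345 [ 0.4859  0.3334 -0.0004] [-2.0918 -0.9312  6.2665]
11.6083 0.4527136905106356 80.56526273488998 [0.4854 0.3332 0.1292] [ 0.8083 -0.3915 -2.9989] [ 0.0007  0.0233 -0.0378]
0.129 [0.485  0.3321 2.6034] 0.24628980212802445 tool-frame offset mm [-0.0617  1.2951]
0.131 [0.4841 0.3312 2.5898] 0.2366411637269848 tool-frame offset mm [0.2305 2.5248]
0.133 [0.483  0.3299 2.5688] 0.2292696971270254 tool-frame offset mm [0.5246 4.2884]
0.135 [0.4821 0.329  2.5558] 0.2205411154271546 tool-frame offset mm [0.8965 5.4492]
```

View pics/held.png

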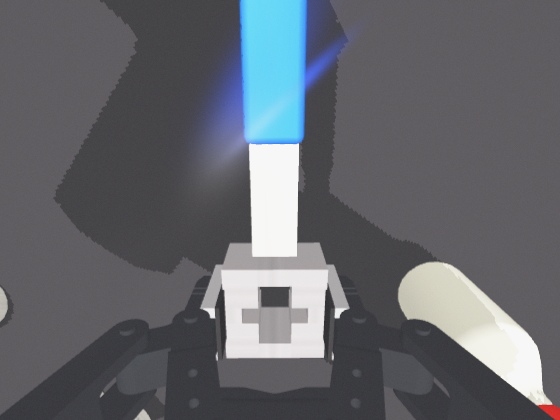

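The lever is held squarely: boss top at about columns 222–328, rows 268–357, bore near (275,316). I'll compare that with the projection to see the in-hand offset.

Run:
```python
from fit import *
c,im=load("held")
tx,ty,tz,th=.4854,.3332,.1296,2.616
Rz=R.from_euler('z',th).as_matrix()
P=lambda p:np.round(proj(c,Rz@np.array(p)+[tx,ty,tz]),1)
print("top corners",[P([a,b,.026]) for a in(.02,-.02) for b in(.02,-.02)])
print("bore ends top",P([.013,0,.026]),P([-.013,0,.026]),P([0,.013,.026]),P([0,-.013,.026]))
print("grip near edge top",P([.065,.011,.018]),P([.065,-.011,.018]))
cv2.imwrite("pics/heldz.png",cv2.resize(im[230:370,200:350],(750,700))[:600])
g=cv2.cvtColor(im,cv2.COLOR_BGR2GRAY).astype(int)
print("row 275",g[280,210:345:1].tolist()); print("row 316",g[316,220:335].tolist()); print("col 275",g[235:365,275].tolist()); print("col 236",g[235:365,236].tolist())
b=im.astype(int); print("row 100",[ (x,b[100,x].tolist()) for x in (240,242,244,246,248,250,300,302,304,306,308)])
```

```text
top corners [array([219.7, 267.4]), array([326.8, 267.4]), array([224.5, 355.6]), array([322.2, 355.6])]
bore ends top [273.3 284. ] [273.3 341.3] [240.1 313.5] [306.5 313.5]
grip near edge top [242.3 142.8] [304.1 142.8]
row 275 [157, 170, 173, 171, 170, 170, 171, 170, 171, 171, 169, 183, 231, 232, 232, 232, 233, 233, 232, 232, 233, 233, 233, 233, 232, 233, 232, 234, 233, 233, 233, 232, 233, 233, 233, 233, 233, 233, 233, 233, 232, 233, 233, 233, 233, 233, 233, 232, 229, 230, 231, 232, 231, 231, 232, 233, 233, 231, 231, 229, 229, 229, 228, 228, 230, 230, 231, 232, 233, 234, 233, 233, 233, 233, 234, 232, 233, 232, 233, 233, 232, 234, 233, 234, 233, 233, 233, 233, 233, 233, 234, 234, 233, 233, 233, 233, 233, 234, 233, 233, 233, 234, 233, 232, 233, 233, 233, 233, 233, 233, 233, 232, 233, 233, 233, 233, 232, 218, 170, 171, 171, 170, 170, 170, 170, 171, 171, 171, 168, 132, 62, 59, 60, 61, 61]
row 316 [53, 50, 52, 51, 61, 130, 229, 229, 227, 228, 228, 227, 228, 229, 230, 231, 232, 233, 233, 233, 233, 228, 149, 158, 161, 162, 162, 161, 161, 161, 162, 160, 161, 162, 160, 162, 161, 162, 161, 
[... 1207 characters left out ...]
, 233, 233, 233, 233, 232, 232, 233, 234, 234, 233, 232, 231, 230, 229, 227, 228, 227, 229, 229, 230, 232, 232, 232, 231, 230, 229, 229, 228, 228, 227, 228, 229, 231, 233, 232, 231, 232, 232, 232, 232, 232, 232, 232, 232, 232, 232, 231, 231, 233, 233, 231, 232, 232, 231, 231, 232, 232, 232, 232, 231, 233, 233, 231, 230, 229, 228, 227, 226, 227, 229, 230, 231, 231, 230, 230, 230, 229, 228, 227, 227, 227, 213, 146, 93, 94, 97, 94, 95, 94]
row 100 [(240, [194, 105, 90]), (242, [221, 118, 83]), (244, [247, 175, 92]), (246, [247, 189, 97]), (248, [247, 202, 105]), (250, [247, 214, 112]), (300, [247, 183, 86]), (302, [247, 162, 76]), (304, [217, 115, 58]), (306, [80, 71, 71]), (308, [76, 70, 70])]
```

Run:
```python
from h import *
np.set_printoptions(precision=4,suppress=True)
x,y,th=.6057,.0181,2.042
robot.move_ptp([x,y,.118],down(th)); robot.pause(.15)
s=robot.get_state(); print(s["time_s"],s["ee_pos"],s["force"],s["gripper_width"])
found=False
for dx,dy in [(0,0),(.8,0),(-.8,0),(0,.8),(0,-.8)]:
    R2=R.from_euler('z',th).as_matrix()[:2,:2]@np.array([dx,dy])*1e-3
    px,py=np.array([x,y])+R2
    robot.movel([px,py,.102],rate=.06)
    hit=robot.movel([px,py,.0772],rate=.03,until_force=8); s=robot.get_state()
    print((dx,dy),hit,s["time_s"],s["ee_pos"],s["force"],s["torque"])
    if s["ee_pos"][2]<.090: break
```

```text
13.0833 [0.6056 0.0194 0.1181] [ 0.2424 -0.2284 -3.1862] 0.4519297365927873
(0, 0) True 14.275 [0.6055 0.0181 0.0777] [-0.8854  0.4304  5.2019] [0.0358 0.0252 0.0008]
```

Seated on the first try: the bonnet stopped it at z 0.0777. Now I'll swing it counter-clockwise and watch the torque.

```bash
cat > turn.py <<'E'
from h import *
np.set_printoptions(precision=3,suppress=True)
s0=np.array([.60605,.0172])
def go(a):
    p=s0+1e-3*np.array([np.cos(a),np.sin(a)]); robot.move_ptp([p[0],p[1],.0776],down(a))
    s=robot.get_state(); d=R.from_quat(s["tcp_rot"]).as_matrix()[:2,0]; t=np.arctan2(d[1],d[0])%(2*np.pi)
    print("%.3f %.3f t=%.1f"%(a,t,s["time_s"]),s["ee_pos"],s["force"],s["torque"],round(s["gripper_width"],3)); return s
E
python3 - <<'E'
from turn import *
for a in (2.1,2.2,2.35,2.6,2.85,3.05,3.15):
    s=go(a)
    if np.linalg.norm(s["force"])>30 or abs(s["torque"][2])>1.2: break
E
```

```text
2.100 2.098 t=14.5 [0.606 0.018 0.078] [ 0.643 -4.028  0.384] [-0.522 -0.144 -0.041] 0.454
2.200 2.198 t=14.8 [0.606 0.017 0.078] [ 1.111 -4.534  0.666] [-0.757 -0.182 -0.002] 0.454
2.350 2.347 t=15.0 [0.606 0.017 0.078] [ 1.889 -4.969 -1.343] [-0.92  -0.263 -0.052] 0.45
2.600 2.596 t=15.4 [0.606 0.017 0.078] [ 1.394 -5.146  0.41 ] [-0.836 -0.245 -0.054] 0.454
2.850 2.846 t=15.7 [0.605 0.017 0.078] [ 1.33  -4.888 -0.883] [-0.799 -0.26  -0.036] 0.457
3.050 3.047 t=16.1 [0.605 0.017 0.078] [ 1.597 -5.327 -0.667] [-0.745 -0.307 -0.01 ] 0.454
3.150 3.146 t=16.3 [0.605 0.017 0.078] [ 1.906 -6.177 -1.14 ] [-0.831 -0.291 -0.041] 0.456
```

Run:
```python
from h import *
shoot("wrist","t1.png"); shoot("side","t1s.png")
a=cv2.imread("pics/t1.png"); b=cv2.imread("pics/t1s.png")[140:260,190:350]
cv2.imwrite("pics/t1c.png",np.hstack([cv2.resize(a,(400,300)),cv2.resize(b,(400,300),interpolation=cv2.INTER_CUBIC)]))
```

```text
(no output)
```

View pics/t1c.png

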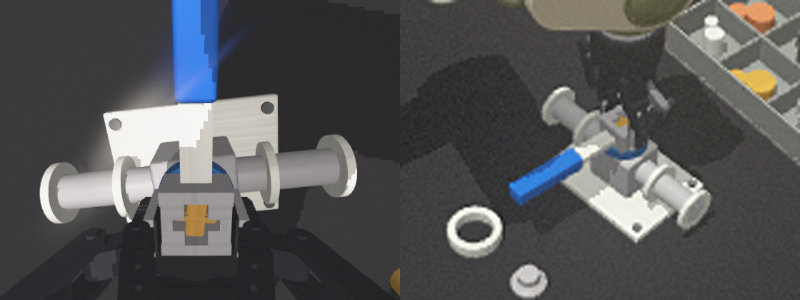

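The wrist view shows the lever still square in the gripper with the stem inside the bore, and the pipe about 0.1 rad short of square to it. The side view shows the boss flat on the bonnet. I'll continue up to the stop.

Run:
```python
from turn import *
for a in (3.2,3.25,3.27,3.29,3.31,3.33,3.35,3.36):
    s=go(a)
    if abs(s["torque"][2])>.5 or np.linalg.norm(s["force"])>20: break
```

```text
3.200 3.196 t=16.6 [0.605 0.017 0.078] [ 2.532 -4.812 -0.363] [-0.799 -0.333 -0.079] 0.455
3.250 3.246 t=16.9 [0.605 0.017 0.078] [ 1.954 -5.037 -0.31 ] [-0.843 -0.325 -0.128] 0.451
3.270 3.266 t=17.1 [0.605 0.017 0.078] [ 1.491 -5.449 -0.285] [-0.828 -0.339 -0.162] 0.454
3.290 3.286 t=17.4 [0.605 0.017 0.078] [ 1.39  -5.108 -0.956] [-0.788 -0.267 -0.178] 0.455
3.310 3.306 t=17.6 [0.605 0.017 0.078] [ 1.019 -5.057 -0.188] [-0.836 -0.232 -0.211] 0.455
3.330 3.326 t=17.9 [0.605 0.017 0.078] [ 2.173 -5.155 -0.32 ] [-0.746 -0.299 -0.199] 0.449
3.350 3.346 t=18.1 [0.605 0.017 0.078] [ 1.111 -5.656 -0.277] [-0.821 -0.271 -0.215] 0.449
3.360 3.356 t=18.4 [0.605 0.017 0.078] [ 1.294 -4.813 -1.074] [-0.823 -0.273 -0.233] 0.455
```

```bash
python3 - <<'E'
from turn import *
go(3.30); go(3.257)
claw.command_gripper(.75); robot.pause(.2); s=robot.get_state(); print(s["force"],s["ee_pos"])
robot.movel([s["ee_pos"][0],s["ee_pos"][1],.20],rate=.12)
for i,(p,y) in enumerate([([.57,.012,.26],3.253),([.57,.012,.26],2.3)]):
    robot.move_ptp(p,down(y)); robot.pause(.2); c,_=shoot("wrist",f"fin{i}.png"); np.savez(f"pics/fin{i}.npz",K=c[0],R=c[1],t=c[2])
print(robot.get_state()["time_s"])
a=[cv2.imread(f"pics/fin{i}.png") for i in(0,1)]
cv2.imwrite("pics/finc.png",cv2.resize(np.hstack(a),(800,300),interpolation=cv2.INTER_AREA))
E
cat > d.py <<'E'
from fit import *
g=[];VV=[]
for n in ("fin0","fin1"):
    c,im=load(n); h,s,v=hsv(im); p=proj(c,[.499,.005,.087])
    m=near((h>90)&(h<125)&(s>90)&(v>60),p,110).astype(np.uint8)
    k,lab,stt,_=cv2.connectedComponentsWithStats(m); g.append((c,(lab==1+stt[1:,4].argmax()).astype(float)))
for z in (.078,.081):
    B=[(.59,.62),(.0,.035),(3.0,3.5)]; P=[box(.065,.150,-.011,.011,z,z+.018)]
    print(z,*fit(g,P,B),[fit([q],P,B) for q in g])
E
python3 d.py
```

```text
3.300 3.299 t=18.6 [0.605 0.017 0.078] [ 1.413 -3.049  0.345] [-0.515 -0.127 -0.118] 0.452
3.257 3.258 t=18.9 [0.605 0.017 0.078] [ 0.345 -1.61   0.857] [-0.146 -0.068 -0.063] 0.453
[0.317 0.176 0.531] [0.605 0.017 0.078]
22.425
0.078 [0.6061 0.0178 3.2639] 0.043586436542031606 [(array([0.6058, 0.0176, 3.2631]), np.float64(0.024850605184814967)), (array([0.6063, 0.0185, 3.2691]), np.float64(0.05826309407624286))]
0.081 [0.6062 0.0176 3.2622] 0.06875201234727288 [(array([0.6062, 0.0178, 3.2643]), np.float64(0.03455818973322613)), (array([0.6067, 0.0191, 3.2682]), np.float64(0.076983704492355))]
```

View pics/finc.png

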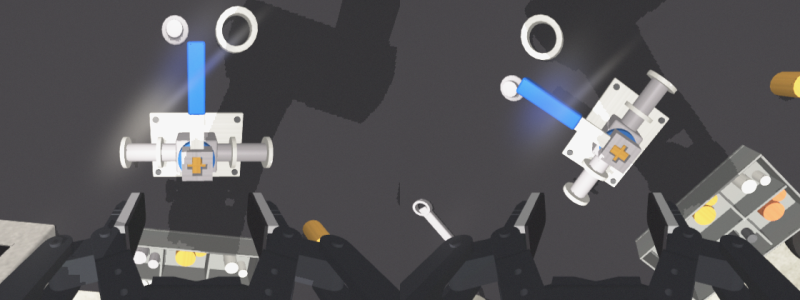

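The lever lies across the pipe in both views (yaw 3.262, shut is 3.253), flat at the seat height. One last check of the stem's own angle, from the same pictures.

Run:
```python
from fit import *
o=[]
for n in ("fin0","fin1"):
    c,im=load(n); h,s,v=hsv(im); o.append((c,near((h>8)&(h<35)&(s>90),proj(c,[.606,.0172,.095]),22)))
C=[box(-.012,.012,-.0055,.0055,.094,.098),box(-.0025,.0025,-.012,.012,.094,.098)]
B=[(.59,.62),(.0,.035),(2.8,3.6)]
for q in (o,o[:1],o[1:]): print(fit(q,C,B))
a=[]
for n in("fin0","fin1"):
    c,im=load(n); p=proj(c,[.606,.0172,.1]).astype(int); a.append(cv2.resize(im[p[1]-30:p[1]+30,p[0]-30:p[0]+30],(400,400),interpolation=cv2.INTER_CUBIC))
cv2.imwrite("pics/stemfin.png",np.hstack(a))
```

```text
(array([0.6072, 0.0168, 3.2471]), np.float64(0.20932882339981596))
(array([0.6064, 0.0167, 3.2514]), np.float64(0.2225490196078431))
(array([0.6072, 0.0172, 3.25  ]), np.float64(0.1705331570830579))
```

View pics/stemfin.png

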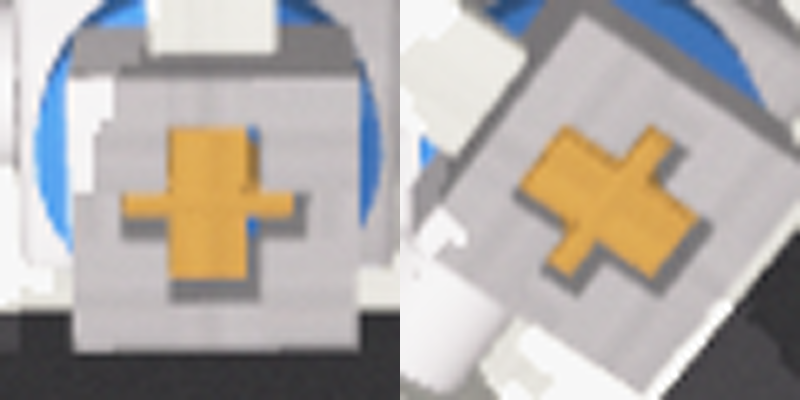

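The stem sits squarely in the bore with its ribs along the lever at about 3.25 rad, so the valve is shut. The robot is clear of everything, so I'm handing the job in.

```bash
python3 -c "
from cell import *
print(close_job())"
```

```text
the job is handed in; nothing more can be done
None
```

The lever is seated flat on the bonnet and lies across the pipe within about 0.01 rad of shut. The gripper has let go and is clear, I saw no bystander move, and the job was handed in at about 22 s of the 67 s.

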